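# Ready the office pencil sharpener

### The arm

A 6-joint arm with a two-finger parallel gripper is mounted at the origin on the work surface. World frame = base frame: x ahead of the robot, y to its left, z up, the work surface at z = 0. Lengths are in m, angles in rad, forces in N, time in s.
With the tool pointing down it reaches from about 0.3 to 0.85 m from the base axis. Payload 5.4 kg.
Tool frame: the origin (TCP) lies between the finger pads; the fingertips stand robot.tip_extent ahead of it and the grasp point (between the pads) lies 3 mm ahead of it (robot.tip_extent is the distance from the TCP to the fingertips, in m); z points along the fingers, x is the direction in which the jaws open and shut, and the axes are right-handed (so a half turn about z gives the same grasp; the last joint's range is limited). The gripper opens to 85 mm and grips with 20 to 120 N. Pads are 22 mm wide; open, the fingers measure 114 mm over their backs; the gripper's body (76 mm by 85 mm) begins 54 mm behind the grasp point. The pads swing forward as they close: fully open they stand 13 mm farther back than shut.
Start: joints at [0.921, 0.158, 1.597, -0, 1.386, -0.21], TCP at [0.245, 0.52, 0.253] pointing down, gripper open.
Joint ranges: [-2.91, 2.91], [-0.94, 2.29], [0.18, 2.7], [-1.29, 4.43], [0.17, 2.64], [-3, 3]. Speed limits (rad/s): [2.57, 2.57, 3.14, 3.14, 3.14, 3.14].

### API

Orientations are given as a rotation vector (axis times angle).
In Python, from bench import robot, viewer, sign_off gives the robot as it stands. The module is installed in compiled form; this text tells all that it offers.
- The arm moves only by the tool drive_tool, never from a script. Its argument "steps" is a list of rows, each a list of 7 numbers: the shift along the world's x, y, z in m, then the turn, a rotation vector about the world's x, y, z in rad, then the opening in per cent of the stroke, from 0 (shut) to 100 (fully open). In form: [[tx, ty, tz, ax, ay, az, hand], ...]. A call has 1 to 5 rows; each row shifts and turns the commanded pose from where the row before left it; what a row does not reach is not made up. A row lasts 1/8 s, in which the tool goes at most 62.5 mm and 10.7 degrees, less where a joint would pass 70% of its speed; a pose out of reach is approached as far as the arm can. A call is refused whole if a number of a shift passes 0.0625 or a number of a turn 0.188, either way. A call with a gripper value outside its range is refused whole. The fingers move at their own pace and stop on an object; "force" is the grip in N (left out, the last holds). Time passes only in rows, so rows that do not move let the fingers close. It gives the time, the measured TCP pose, the force and the opening at its end, in the units of the state.
- robot.sense(): the state, without advancing time (a new reading comes with each control period).
- viewer.get_image(name): name is "side" or "top" or "wrist"; returns a dict with "frame" (400x640x3 uint8, red, green, blue), "fx", "fy", "cx", "cy" (pixels), "extrinsics" (4x4, takes a point from camera to world coordinates). Camera axes: x right, y down, z forward; pixel columns grow to the right and rows downward; lengths in m; the calibration is good to about 2 mm. A picture is of the moment at which its call begins. There is no depth.
- sign_off(): hands the job in, once; it reports no verdict.
The state is a dict: "time": time; "q": joint angles; "dq": joint speeds; "tau": joint torques, N m; "tool_pos": TCP position; "eef_rot": TCP orientation; "wrist_force": force on the tool from outside, world axes, zero at the start; "wrist_torque": the same for the moment, N m; "finger_gap": finger opening in m.
Only numpy, scipy, OpenCV 4.12 (cv2) and the standard library are available. Lean on these libraries where they do the work, as an engineer would, in place of code of your own. Each camera call takes 0.05 s, during which the arm holds its last target. There are 200 camera calls.

### The job

Get the electric pencil sharpener ready for use: first push its open shavings drawer fully home until the catch snaps in, then turn the point dial clockwise, counting the clicks from the zero stop (the mark with the dot), and leave it resting in the seventh click. Do not disturb the flask, pen pot, mug and stapler that stand around it, and let go of everything at the end.

Things in the scene. Friction and masses are not known exactly. Their poses are not given: they have to be found in the camera images.
- sharpener: Grey electric pencil sharpener, fixed to the desk, 235 deep (x -135 to 100) x 190 wide x 132 high. Origin: on its underside; x from front to back, y to its left, z up; front (-x) turned roughly to the robot. Front face upright, 78 mm high, with a level ledge behind it; at x = -100 the control panel rises backwards at 28 degrees from level, 115 mm long, to a flat top. Panel normal: (-sin28, 0, cos28).
- dial (a joint): Click dial on the panel; rad. 0 = hard stop at tick 0, grows clockwise (looking at the panel), one click per 0.5236; click 7 = 3.665; end stop 5.236. The pointer stands 150 degrees anticlockwise from up-slope (cos28, 0, sin28 in the sharpener's frame) at 0, and 150 degrees minus the value otherwise. Starts at click 0 to 3. A click takes about 0.1 N m; let go, it snaps into the nearest click.
- dial_grip (a point): Point on the dial's axis inside its grip bar, 30 mm off the panel; z is the panel's normal; turns with the dial. The black dial: round skirt 56 mm across, 8 high; across it a grip bar 50 long, 14 wide, its top 35 mm off the panel. A white line on half of the bar's top marks the pointer end.
- drawer (a joint): Shavings drawer in the sharpener's lower front, sliding along its x. Value in m: 0 = fully home, 0.095 = open most (to -x, the robot). Starts open 30 to 65 mm. Friction 1 N; over the last 14 mm a spring catch resists with up to 6 N until 6.5 mm remain, then pulls it home against its stop and keeps it there.
- drawer_front (a point): Centre of the drawer's flat upright outer face, 120 wide x 60 high (11 to 71 mm above the desk), 12 thick; moves with the drawer. Home, it is at x = -147, y = 0, z = 41 mm in the sharpener's frame. The dial overhangs behind it: above 115 mm keep a gripper's body in front of x = -100.
- flask: Loose steel bottle, 68 mm across, 205 high, bystander, beside the sharpener; origin at the centre of its underside.
- pen_pot: Loose black pot with four pens and pencils, 72 mm across, 175 high to the pencil tips, bystander, beside the sharpener; origin at the centre of its underside.
- mug: Loose white mug, 76 mm across, 82 high, with a handle sticking out about 30 mm to its +y; bystander in front of the sharpener to one side of the drawer; origin at the centre of its underside.
- stapler: Loose black stapler, 145 long (x) x 34 wide x 52 high, bystander, in front of the sharpener to one side of the drawer; origin at the centre of its underside.
- dial_foot (a point): Fixed point on the panel's surface under the dial, on its axis: at x = -49, y = 20, z = 105 mm in the sharpener's frame, axes as the sharpener's. Around it are 11 white ticks 30 degrees apart (34 to 46 mm from it); ticks 0, 5, 10 are longer and tick 0 has a white dot outside it. A pencil hole (flat, not used) is 82 mm to the right. Nothing else stands up from the panel.

How it is judged:
By the outcome, as a careful person would: the job done as asked, in the order asked, and still so for the second after the job is handed in, with the robot touching nothing.
It also fails if it takes over 70 s, if anything falls off the work surface, if the arm or the gripper's body presses on something with over 40 N, if the wrist force passes 120 N, or if a joint passes its speed limit or range.

## Working session

There is one attempt and no reset: what is moved stays moved. The work goes in short steps, Python scripts to look and compute and a tool call to move; the robot and the scene stay as the last step left them, time stands still between calls to the robot, and variables do not carry over. Pictures are saved under pics/ and viewed, about 8 in all and at most 12, crops included, and the job is handed in when it is done.

Besides the shell and the picture viewer there is one more tool, called after ">>>" by a JSON object that holds its "op" and its "data". drive_tool: Moves the arm, as the interface text tells. Its arguments: {"type":"object","properties":{"steps":{"type":"array"},"force":{"type":"number"}},"required":["steps"]}

```bash
mkdir -p pics; python3 - <<'E'
from bench import robot, viewer
import cv2, numpy as np
s=robot.sense(); print(s, robot.tip_extent)
for n in("top","side"):
    d=viewer.get_image(n); cv2.imwrite(f"pics/{n}0.png",d["frame"][:,:,::-1]); print(n,d["fx"],d["fy"],d["cx"],d["cy"]); print(np.round(d["extrinsics"],4).tolist())
E
```

```text
{'time': 0.0, 'q': array([ 9.20886984e-01,  1.59051899e-01,  1.59822449e+00, -1.12226486e-05,
        1.38620601e+00, -2.10098665e-01]), 'dq': array([-0.00191792,  0.00043291, -0.00057082,  0.00072492, -0.0004522 ,
       -0.00011538]), 'tau': array([-2.26652664e-04, -3.96003771e+01, -3.31428266e+01, -3.98115762e-04,
        8.60139728e-03,  3.98232743e-06]), 'tool_pos': array([0.24449294, 0.51981451, 0.25231914]), 'eef_rot': array([ 2.65195736,  1.68301003, -0.00277629]), 'wrist_force': array([ 0.34838399, -0.44298063, -0.59974523]), 'wrist_torque': array([-0.02311575,  0.05370791,  0.01924695]), 'finger_gap': 0.08567158599529409} 0.022
top 477.83240204516744 477.83240204516744 321.8878199165863 202.50656499759194
[[0.029, -0.9807, 0.1933, 0.4142], [-0.9995, -0.0313, -0.009, 0.0294], [0.0148, -0.1929, -0.9811, 1.1085], [0.0, 0.0, 0.0, 1.0]]
side 503.11300556011895 503.11300556011895 326.0116957757034 202.05849034912416
[[0.7631, -0.3994, 0.508, 0.0644], [-0.6461, -0.4876, 0.5872, -0.615], [0.0132, -0.7763, -0.6302, 0.7995], [0.0, 0.0, 0.0, 1.0]]
```

View pics/top0.png

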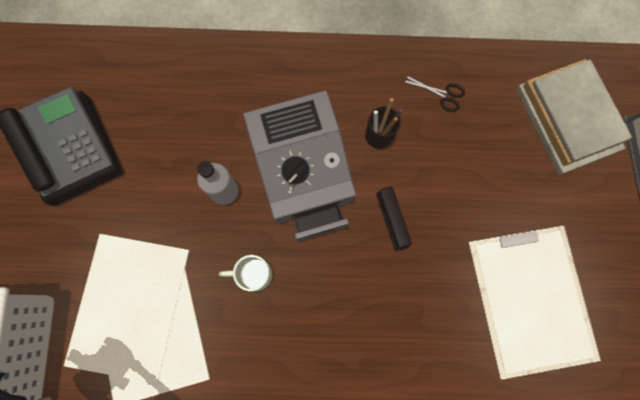

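View pics/side0.png

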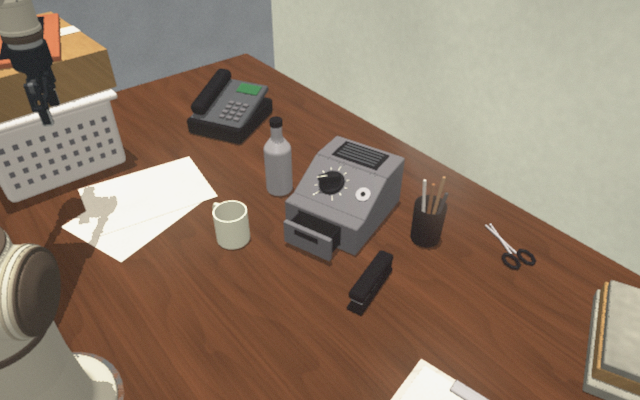

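The top view shows the sharpener at about (300,160), with the dial at (295,170) and the drawer front at (322,229). The mug is at (252,273), the stapler at (394,218), the flask at (217,183) and the pen pot at (382,127). I'll zoom in to get exact corners.

```bash
python3 - <<'E'
import cv2, numpy as np
t=cv2.imread("pics/top0.png")[85:245,190:410]; s=cv2.imread("pics/side0.png")[130:270,270:420]
cv2.imwrite("pics/topz.png",cv2.resize(t,None,fx=3.6,fy=3.6,interpolation=cv2.INTER_CUBIC))
cv2.imwrite("pics/sidez.png",cv2.resize(s,None,fx=4,fy=4,interpolation=cv2.INTER_CUBIC))
E
```

```text
(no output)
```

View pics/topz.png

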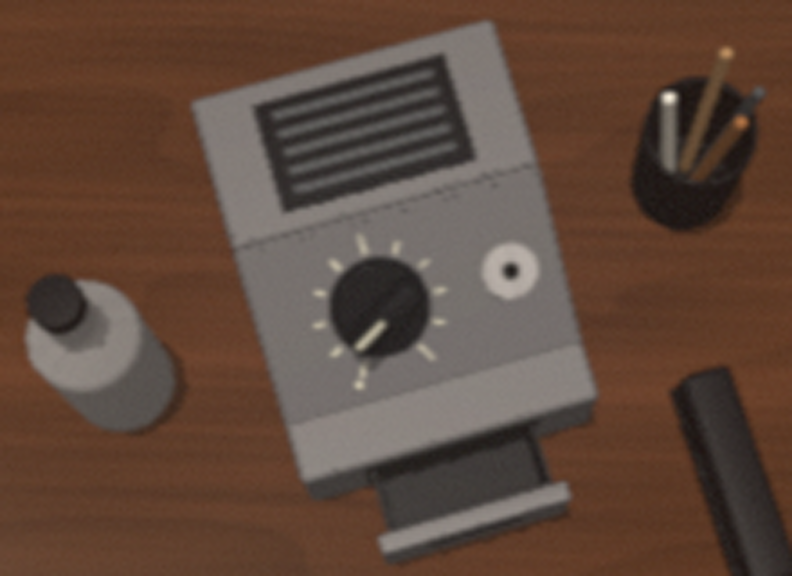

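View pics/sidez.png

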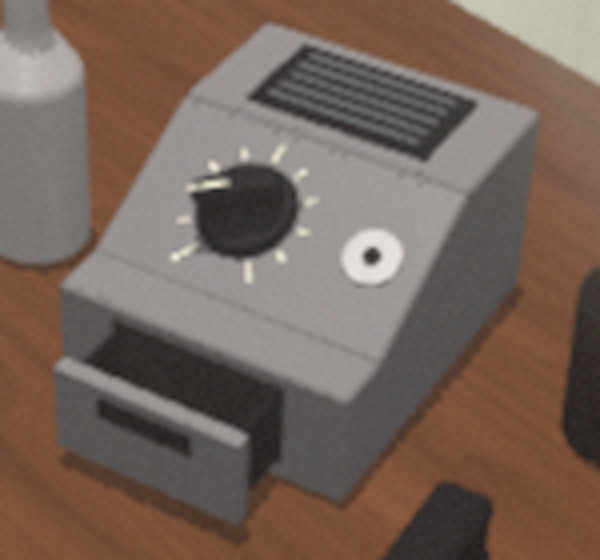

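Both crops show the body corners clearly, along with the open drawer plate (topz corners (379,538) and (570,503)). The white pointer line runs (383,325)→(358,348) in topz and (230,181)→(190,187) in sidez, with the dot tick at (359,384). I'll fit the pose jointly.

```bash
cat > geo.py <<'E'
import numpy as np
from scipy.spatial.transform import Rotation as R
CAM={"top":(477.8324,321.8878,202.5066,np.array([[0.029,-0.9807,0.1933,0.4142],[-0.9995,-0.0313,-0.009,0.0294],[0.0148,-0.1929,-0.9811,1.1085]])),
"side":(503.113,326.0117,202.0585,np.array([[0.7631,-0.3994,0.508,0.0644],[-0.6461,-0.4876,0.5872,-0.615],[0.0132,-0.7763,-0.6302,0.7995]]))}
def proj(c,P):
    f,cx,cy,E=CAM[c]; p=(np.atleast_2d(P)-E[:,3])@E[:,:3]
    return np.c_[f*p[:,0]/p[:,2]+cx,f*p[:,1]/p[:,2]+cy]
def ray(c,uv,z):
    f,cx,cy,E=CAM[c]; d=E[:,:3]@np.array([(uv[0]-cx)/f,(uv[1]-cy)/f,1]); return E[:,3]+d*(z-E[2,3])/d[2]
tz=lambda u,v:((u+.5)/3.6-.5+190,(v+.5)/3.6-.5+85)
sz=lambda u,v:((u+.5)/4-.5+270,(v+.5)/4-.5+130)
E
cat > fit.py <<'E'
from geo import *
from scipy.optimize import least_squares
A=[(100,95,132,193,102),(100,-95,132,494,20),(1.5,95,132,236,249),(1.5,-95,132,537,165),(-100,95,78,291,428),(-100,-95,78,583,344),(-135,95,78,306,482),(-135,-95,78,596,396),(-49,-62,105,511,270)]
B=[(100,95,132,270,25),(100,-95,132,538,115),(1.5,95,132,190,97),(1.5,-95,132,466,193),(-100,95,78,100,252),(-100,-95,78,380,360),(-135,95,78,62,288),(-135,-95,78,348,402),(-135,-95,0,342,500),(-49,-62,105,372,256)]
DA=[(-135,60,71,379,538),(-135,-60,71,567,485),(-147,60,71,385,562),(-147,-60,71,570,503)]
DB=[(-147,60,71,57,372),(-147,-60,71,244,446),(-147,-60,11,240,522),(-147,60,11,60,442)]
def W(P,p): 
    P=np.array(P)/1000; c,s=np.cos(p[2]),np.sin(p[2])
    return np.c_[p[0]+c*P[:,0]-s*P[:,1],p[1]+s*P[:,0]+c*P[:,1],P[:,2]]
def res(p,split=False):
    r=[]
    for L,c,z,dr in((A,"top",tz,0),(B,"side",sz,0),(DA,"top",tz,1),(DB,"side",sz,1)):
        L=np.array(L,float); P=L[:,:3].copy(); P[:,0]-=dr*p[3]*1000
        r.append(proj(c,W(P,p))-np.array([z(u,v) for u,v in L[:,3:]]))
    return r if split else np.vstack(r).ravel()
f=least_squares(res,[.45,.05,.25,.05],loss="soft_l1"); p=f.x; print("pose",p, np.degrees(p[2]))
for r in res(p,True): print(np.round(r,1).tolist())
th=np.radians(28)
n=np.array([-np.sin(th),0,np.cos(th)]);u=np.array([np.cos(th),0,np.sin(th)]);l=np.array([0,1,0.])
foot=np.array([-.049,.02,.105])
for c,L in(("top",[tz(383,325),tz(358,348)]),("side",[sz(230,181),sz(190,187)])):
    ang=np.arange(0,360,2.)
    best=min(ang,key=lambda a:min(((proj(c,W(1000*np.array([foot+.035*n+r*(np.cos(np.radians(a))*u+np.sin(np.radians(a))*l) for r in(.003,.023)]),p))-np.array(L))**2).sum() for _ in [0]))
    print(c,"pointer",best,"click",(150-best)/30)
for nm,P in dict(foot=foot,grip=foot+.03*n,drawer=[-.147-p[3],0,.041],home=[-.147,0,.041]).items(): print(nm,np.round(W(1000*np.atleast_2d(P),p),4))
for nm,uv,z in(("mug",(253,274),.082),("stapler near",(402,247),.05),("stapler far",(388,190),.05),("flask neck",(205.5,168),.205),("flask base",tz(130,395),0)): print(nm,ray("top",uv,z).round(3))
E
python3 fit.py
```

```text
pose [0.73457531 0.07565149 0.31989134 0.04286406] 18.328423454990304
[[-0.6, -0.8], [0.0, -1.1], [-0.7, 0.5], [1.3, -0.2], [-0.8, 0.7], [0.7, 0.1], [-0.7, 0.8], [1.8, 0.5], [0.2, 0.1]]
[[-0.3, -1.7], [1.7, -1.5], [-1.1, -1.5], [1.4, -0.3], [-1.9, -0.5], [0.2, 1.2], [-1.1, -1.5], [0.5, -0.1], [0.2, 1.3], [0.6, 0.3]]
[[0.1, -0.2], [0.3, -0.9], [-0.1, -1.6], [1.1, -0.7]]
[[-1.0, -1.4], [-0.9, 0.3], [-0.4, 1.4], [-0.7, 1.0]]
top pointer 118.0 click 1.0666666666666667
side pointer 120.0 click 1.0
foot [[0.6818 0.0792 0.105 ]]
grip [[0.6684 0.0748 0.1315]]
drawer [[0.5543 0.0159 0.041 ]]
home [[0.595  0.0294 0.041 ]]
mug [0.457 0.162 0.082]
stapler near [ 0.528 -0.161  0.05 ]
stapler far [ 0.657 -0.13   0.05 ]
flask neck [0.653 0.25  0.205]
flask base [0.645 0.247 0.   ]
```

The fit is good: sharpener origin (0.735, 0.076), yaw 18.3°, drawer 43 mm open, and the dial at click 1 in both views. The dial therefore needs 180° clockwise. Next I'll work out the moves.

```bash
cat > plan.py <<'E'
from geo import *
from bench import robot
import sys
SP=(0.7346,0.0757,0.3199); th=np.radians(28)
Rs=R.from_euler("z",SP[2]).as_matrix(); o=np.array([SP[0],SP[1],0])
n=Rs@[-np.sin(th),0,np.cos(th)];u=Rs@[np.cos(th),0,np.sin(th)];l=Rs@[0,1,0.]
def Rt(a):
    a=np.radians(a); x=np.cos(a)*u+np.sin(a)*l; z=-n; return np.c_[x,np.cross(z,x),z]
def to(tip,a,ext=.022):
    "tip: point in the sharpener frame that lies ext ahead of the TCP"
    s=robot.sense(); T=o+Rs@np.array(tip)+ext*n
    d=T-s["tool_pos"]; r=(R.from_matrix(Rt(a))*R.from_rotvec(s["eef_rot"]).inv()).as_rotvec()
    print("t",round(s["time"],2),"q",s["q"].round(2),"F",s["wrist_force"].round(1),"gap",round(s["finger_gap"],4))
    print("tgt",T.round(4),"d",d.round(4),"rot",r.round(4))
E
python3 - <<'E'
from plan import *
to([-.25,0,.20],30); to([-.25,0,.045],30)
print("fwd",Rs[:,0],"n",n)
E
```

```text
t 0.1 q [ 0.92  0.16  1.6  -0.    1.39 -0.21] F [ 0.2  0.6 -0.3] gap 0.0855
tgt [ 0.4875 -0.0062  0.2194] d [ 0.243 -0.526 -0.033] rot [ 0.2205 -0.4397 -0.2816]
t 0.1 q [ 0.92  0.16  1.6  -0.    1.39 -0.21] F [ 0.2  0.6 -0.3] gap 0.0855
tgt [ 0.4875 -0.0062  0.0644] d [ 0.243 -0.526 -0.188] rot [ 0.2205 -0.4397 -0.2816]
fwd [0.94926687 0.31447164 0.        ] n [-0.4456538  -0.14763549  0.88294759]
```

>>> {"op": "drive_tool", "data": {"steps": [[0.02,-0.044,0,0.0184,-0.0366,-0.0235,0],[0.02,-0.044,0,0.0184,-0.0366,-0.0235,0],[0.02,-0.044,0,0.0184,-0.0366,-0.0235,0],[0.02,-0.044,0,0.0184,-0.0366,-0.0235,0],[0.02,-0.044,0,0.0184,-0.0366,-0.0235,0]], "force": 40}}

```text
time: 0.72
tool_pos: [0.345, 0.2988, 0.2529]
eef_rot: [2.715, 1.506, 0.319]
wrist_force: [1.1, -0.3, 0.9]
finger_gap: -0.0003
```

>>> {"op": "drive_tool", "data": {"steps": [[0.02,-0.044,0,0.0184,-0.0366,-0.0235,0],[0.02,-0.044,0,0.0184,-0.0366,-0.0235,0],[0.02,-0.044,0,0.0184,-0.0366,-0.0235,0],[0.02,-0.044,0,0.0184,-0.0366,-0.0235,0],[0.02,-0.044,0,0.0184,-0.0366,-0.0235,0]]}}

```text
time: 1.35
tool_pos: [0.445, 0.0788, 0.2531]
eef_rot: [2.74, 1.309, 0.628]
wrist_force: [-0.1, 0.4, -0.1]
finger_gap: 0.0001
```

>>> {"op": "drive_tool", "data": {"steps": [[0.02,-0.044,0,0.0184,-0.0366,-0.0235,0],[0.02,-0.044,0,0.0184,-0.0366,-0.0235,0],[0,0,0,0,0,0,0]]}}

```text
time: 1.72
tool_pos: [0.4849, -0.0106, 0.2527]
eef_rot: [2.742, 1.221, 0.745]
wrist_force: [0.0, 0.0, -0.3]
finger_gap: 0.0001
```

```bash
python3 - <<'E'
from plan import *
to([-.25,0,.045],30)
E
```

```text
t 1.73 q [-0.48 -0.42  2.19  0.4   1.06 -1.46] F [ 0.   0.  -0.3] gap 0.0001
tgt [ 0.4875 -0.0062  0.0644] d [ 0.0025  0.0044 -0.1883] rot [-0.0018 -0.0003  0.0055]
```

>>> {"op": "drive_tool", "data": {"steps": [[0.0025,0.0044,-0.047,0,0,0,0],[0,0,-0.047,0,0,0,0],[0,0,-0.047,0,0,0,0],[0,0,-0.047,0,0,0,0],[0,0,0,0,0,0,0]]}}

```text
time: 2.35
tool_pos: [0.4836, -0.0004, 0.0612]
eef_rot: [2.749, 1.233, 0.739]
wrist_force: [0.8, 0.5, 1.0]
finger_gap: -0.0001
```

```bash
python3 - <<'E'
from plan import *
from bench import viewer
import cv2
to([-.147-.043,0,.045],30); to([-.147,0,.045],30)
d=viewer.get_image("side"); cv2.imwrite("pics/side1.png",cv2.resize(d["frame"][100:320,180:440,::-1],None,fx=2.5,fy=2.5))
E
```

```text
t 2.35 q [-0.46 -0.06  2.33  0.62  0.61 -1.77] F [0.8 0.5 1. ] gap -0.0001
tgt [0.5444 0.0127 0.0644] d [0.0609 0.0131 0.0032] rot [-0.0067 -0.0088 -0.0018]
t 2.35 q [-0.46 -0.06  2.33  0.62  0.61 -1.77] F [0.8 0.5 1. ] gap -0.0001
tgt [0.5853 0.0262 0.0644] d [0.1017 0.0267 0.0032] rot [-0.0067 -0.0088 -0.0018]
```

View pics/side1.png

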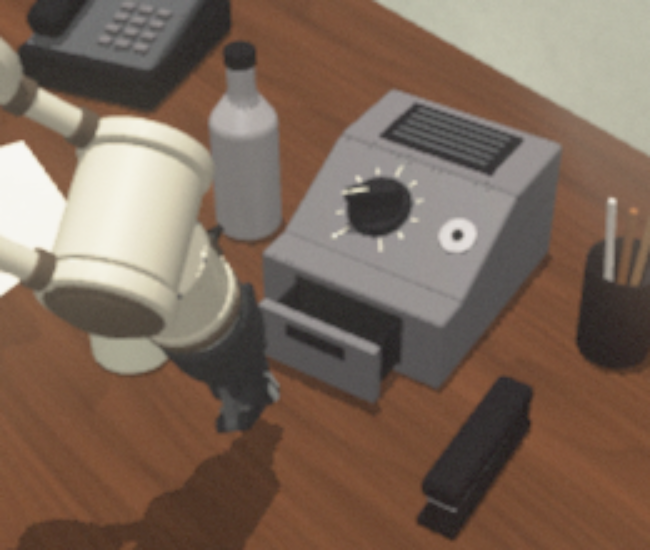

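The side view shows the fingertips in front of the drawer at (250,415), in line with the plate, and everything still standing. The wrist hides the mug at (130,350), so I'll check the clearance from above.

```bash
python3 - <<'E'
from bench import viewer
import cv2
d=viewer.get_image("top"); cv2.imwrite("pics/top1.png",cv2.resize(d["frame"][80:380,190:450,::-1],None,fx=2,fy=2))
E
```

```text
(no output)
```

View pics/top1.png

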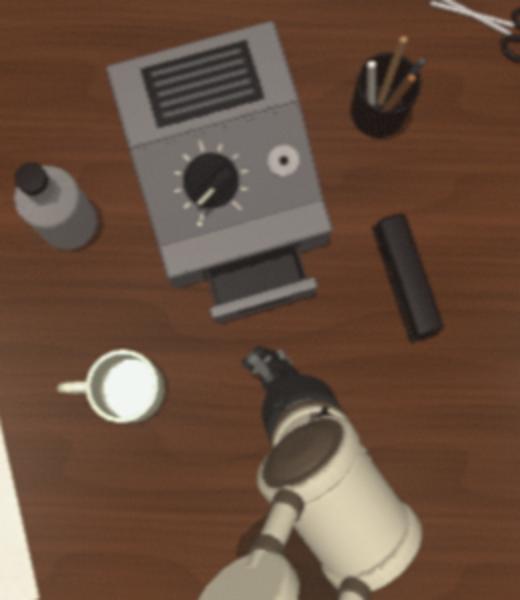

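The top view shows the fingertips at (262,360), square in front of the drawer plate at (263,300). They are clear of the mug at (125,385) and the stapler at (410,275). Now I'll push.

>>> {"op": "drive_tool", "data": {"steps": [[0.022,0.004,0.003,0,0,0,0],[0.022,0.004,0,0,0,0,0],[0.0095,0.0031,0,0,0,0,0],[0.0095,0.0031,0,0,0,0,0],[0.0095,0.0031,0,0,0,0,0]]}}

```text
time: 3.08
tool_pos: [0.5602, 0.0142, 0.0689]
eef_rot: [2.738, 1.228, 0.747]
wrist_force: [-0.7, -0.6, 1.6]
finger_gap: 0.0001
```

>>> {"op": "drive_tool", "data": {"steps": [[0.0076,0.0025,0,0,0,0,0],[0.0076,0.0025,0,0,0,0,0]]}}

```text
time: 3.32
tool_pos: [0.5748, 0.0191, 0.068]
eef_rot: [2.74, 1.229, 0.745]
wrist_force: [-2.6, -1.1, 2.5]
finger_gap: -0.0001
```

```bash
python3 - <<'E'
from plan import *
to([-.147,0,.045],30)
E
```

```text
t 3.33 q [-0.32  0.15  2.1   0.55  0.57 -1.59] F [-2.6 -1.1  2.5] gap -0.0001
tgt [0.5853 0.0262 0.0644] d [ 0.0105  0.0071 -0.0035] rot [-0.0016 -0.0005 -0.0003]
```

>>> {"op": "drive_tool", "data": {"steps": [[0.0038,0.0015,0,0,0,0,0]]}}

```text
time: 3.45
tool_pos: [0.579, 0.0206, 0.0681]
eef_rot: [2.739, 1.229, 0.746]
wrist_force: [-6.7, -3.5, 2.5]
finger_gap: 0.0
```

>>> {"op": "drive_tool", "data": {"steps": [[0.0029,0.0012,0,0,0,0,0]]}}

```text
time: 3.58
tool_pos: [0.5801, 0.0212, 0.0675]
eef_rot: [2.74, 1.232, 0.741]
wrist_force: [-36.8, -16.7, 28.3]
finger_gap: -0.0001
```

>>> {"op": "drive_tool", "data": {"steps": [[0,0,0,0,0,0,0]]}}

```text
time: 3.7
tool_pos: [0.5796, 0.0212, 0.0672]
eef_rot: [2.741, 1.232, 0.74]
wrist_force: [-20.7, -9.3, 15.3]
finger_gap: -0.0
```

Wrist force rose sharply at the expected home position. I'll back off, lift towards the dial, and check the drawer.

>>> {"op": "drive_tool", "data": {"steps": [[-0.019,-0.0063,0.0,0,0,0,0],[-0.019,-0.0063,0.0,0,0,0,0],[-0.019,-0.0063,0.05,0,0,0,0],[0,0,0.055,0,0,0,100],[0,0,0.055,0,0,0,100]]}}

```text
time: 4.32
tool_pos: [0.5242, 0.0028, 0.2298]
eef_rot: [2.74, 1.227, 0.746]
wrist_force: [1.5, -0.4, -0.1]
finger_gap: 0.0358
```

```bash
python3 - <<'E'
from plan import *
from bench import viewer
import cv2
# grasp point (3 mm ahead of TCP) at 30 mm (and 90 mm) off panel
f=np.array([-.049,.02,.105]); nl=np.array([-np.sin(th),0,np.cos(th)])
to(f+.110*nl,30,.003); to(f+.031*nl,30,.003)
a=viewer.get_image("side")["frame"][100:320,180:440,::-1]; b=viewer.get_image("top")["frame"][110:330,210:430,::-1]
cv2.imwrite("pics/s2.png",cv2.resize(cv2.hconcat([a,b]),None,fx=1.65,fy=1.65,interpolation=cv2.INTER_CUBIC))
E
```

```text
t 4.33 q [-0.4  -0.27  2.13  0.39  0.95 -1.42] F [ 1.5 -0.4 -0.1] gap 0.0358
tgt [0.6314 0.0626 0.2048] d [ 0.1072  0.0598 -0.025 ] rot [-0.0014  0.0006  0.001 ]
t 4.33 q [-0.4  -0.27  2.13  0.39  0.95 -1.42] F [ 1.5 -0.4 -0.1] gap 0.0358
tgt [0.6666 0.0743 0.135 ] d [ 0.1424  0.0715 -0.0948] rot [-0.0014  0.0006  0.001 ]
```

View pics/s2.png

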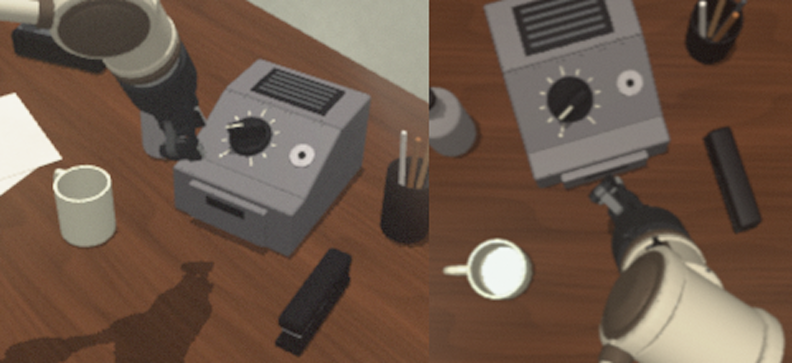

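Both views show the drawer plate flush against the body (side (215,200), top (605,165)) and the mug and stapler unmoved. The dial still reads click 1. Next I'll hover over the dial along its normal.

>>> {"op": "drive_tool", "data": {"steps": [[0.036,0.02,0,0,0,0,65],[0.036,0.02,0,0,0,0,65],[0.035,0.02,-0.025,0,0,0,65],[0,0,0,0,0,0,65]]}}

```text
time: 4.92
tool_pos: [0.6308, 0.0645, 0.1984]
eef_rot: [2.745, 1.233, 0.739]
wrist_force: [-0.9, 0.3, -0.4]
finger_gap: 0.0555
```

```bash
python3 - <<'E'
from plan import *
from bench import viewer
import cv2
f=np.array([-.049,.02,.105]); nl=np.array([-np.sin(th),0,np.cos(th)]); ul=np.array([np.cos(th),0,np.sin(th)]); ll=np.array([0,1,0])
to(f+.031*nl,30,.003)
d=viewer.get_image("wrist"); E=d["extrinsics"]; im=d["frame"][:,:,::-1].copy()
def pr(P):
    p=E[:3,:3].T@(o+Rs@P-E[:3,3]); return (d["fx"]*p[0]/p[2]+d["cx"],d["fy"]*p[1]/p[2]+d["cy"])
c,s=np.cos(np.radians(120)),np.sin(np.radians(120)); D=c*ul+s*ll; X=np.cos(np.radians(30))*ul+np.sin(np.radians(30))*ll
box=[f+.035*nl+i*.025*D+j*.007*X for i,j in((1,1),(1,-1),(-1,-1),(-1,1))]
cv2.polylines(im,[np.array([pr(P) for P in box]).round().astype(np.int32)],True,(0,0,255),1)
cv2.circle(im,tuple(int(round(v)) for v in pr(f+.035*nl)),3,(0,255,0),1)
for k in range(11):
    a=np.radians(150-30*k); cv2.circle(im,tuple(int(round(v)) for v in pr(f+.034*(np.cos(a)*ul+np.sin(a)*ll))),2,(0,255,255),-1)
cv2.imwrite("pics/w1.png",im)
E
```

```text
t 4.92 q [-0.2   0.07  1.88  0.33  0.8  -1.23] F [-0.9  0.3 -0.4] gap 0.0555
tgt [0.6666 0.0743 0.135 ] d [ 0.0358  0.0098 -0.0634] rot [-0.003  -0.0067 -0.0023]
```

View pics/w1.png

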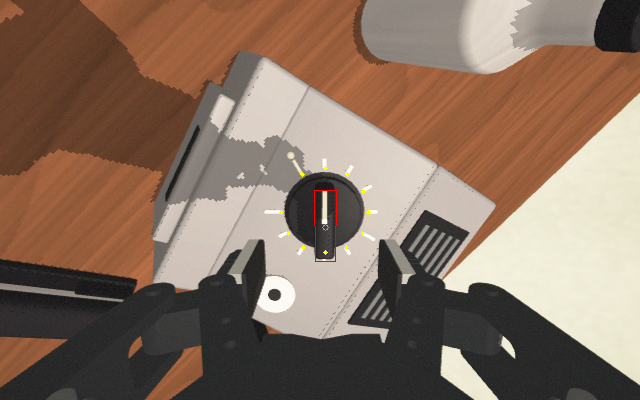

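The wrist view shows the predicted bar outline on the real bar at (325,225), and the ticks coincide to about 1 mm. The pointer line is at (325,205). I'll descend and grip.

>>> {"op": "drive_tool", "data": {"steps": [[0.009,0.0025,-0.016,0,-0.003,0,65],[0.009,0.0025,-0.016,0,-0.003,0,65],[0.009,0.0024,-0.016,0,0,0,65],[0.0088,0.0024,-0.0154,0,0,0,65],[0,0,0,0,0,0,65]]}}

```text
time: 5.6
tool_pos: [0.6667, 0.0721, 0.1393]
eef_rot: [2.736, 1.227, 0.753]
wrist_force: [0.4, -0.4, 0.2]
finger_gap: 0.0555
```

```bash
python3 - <<'E'
from plan import *
f=np.array([-.049,.02,.105]); nl=np.array([-np.sin(th),0,np.cos(th)])
to(f+.031*nl,30,.003)
E
```

```text
t 5.6 q [-0.17  0.23  1.82  0.36  0.67 -1.25] F [ 0.4 -0.4  0.2] gap 0.0555
tgt [0.6666 0.0743 0.135 ] d [-0.      0.0021 -0.0043] rot [-0.0017  0.0053  0.0006]
```

>>> {"op": "drive_tool", "data": {"steps": [[0,0.002,-0.003,0,0.003,0,65],[0,0,0,0,0,0,10],[0,0,0,0,0,0,10],[0,0,0,0,0,0,10]], "force": 40}}

```text
time: 6.1
tool_pos: [0.6669, 0.0735, 0.1372]
eef_rot: [2.736, 1.229, 0.747]
wrist_force: [-9.8, -4.7, 6.7]
finger_gap: 0.0135
```

```bash
python3 - <<'E'
from plan import *
f=np.array([-.049,.02,.105]); nl=np.array([-np.sin(th),0,np.cos(th)])
to(f+.031*nl,30,.003); print(robot.sense()["wrist_torque"].round(2), (-n).round(4), robot.sense()["tool_pos"])
E
```

```text
t 6.1 q [-0.16  0.24  1.82  0.36  0.67 -1.25] F [-9.8 -4.7  6.7] gap 0.0135
tgt [0.6666 0.0743 0.135 ] d [-0.0002  0.0008 -0.0022] rot [ 0.0005  0.0025 -0.0007]
[-0.83  1.12 -0.24] [ 0.4457  0.1476 -0.8829] [0.66687343 0.07350545 0.1372004 ]
```

>>> {"op": "drive_tool", "data": {"steps": [[-0.001,-0.0004,0.0011,0.0583,0.0193,-0.1156,10],[0,0,0,0.0583,0.0193,-0.1156,10],[0,0,0,0.0583,0.0193,-0.1156,10],[0,0,0,0.0583,0.0193,-0.1156,10]]}}

```text
time: 6.6
tool_pos: [0.6661, 0.073, 0.1369]
eef_rot: [-2.94, -0.466, -0.736]
wrist_force: [2.7, -4.3, -4.7]
finger_gap: 0.0128
```

```bash
python3 - <<'E'
from plan import *
f=np.array([-.049,.02,.105]); nl=np.array([-np.sin(th),0,np.cos(th)])
to(f+.031*nl,0,.003); s=robot.sense(); print("Fn,Fu,Fl",n@s["wrist_force"],u@s["wrist_force"],l@s["wrist_force"],"Tn",n@s["wrist_torque"])
E
```

```text
t 6.6 q [-0.16  0.24  1.82  0.36  0.67 -0.71] F [ 2.7 -4.3 -4.7] gap 0.0128
tgt [0.6666 0.0743 0.135 ] d [ 0.0006  0.0012 -0.0019] rot [0.0003 0.0022 0.0056]
Fn,Fu,Fl -4.718580935284506 -1.1689558680916443 -4.9362723241642135 Tn 0.08613537166136348
```

One click has turned cleanly and the forces are small. There are five more to go.

>>> {"op": "drive_tool", "data": {"steps": [[0,0,0,0.0583,0.0193,-0.1156,10],[0,0,0,0.0583,0.0193,-0.1156,10],[0,0,0,0.0583,0.0193,-0.1156,10],[0,0,0,0.0583,0.0193,-0.1156,10],[0,0,0,0.0583,0.0193,-0.1156,10]]}}

```text
time: 7.22
tool_pos: [0.6652, 0.0731, 0.1364]
eef_rot: [-2.81, 0.481, -0.628]
wrist_force: [-3.2, -4.9, -2.7]
finger_gap: 0.0134
```

>>> {"op": "drive_tool", "data": {"steps": [[0,0,0,0.0583,0.0193,-0.1156,10],[0,0,0,0.0583,0.0193,-0.1156,10],[0,0,0,0.0583,0.0193,-0.1156,10],[0,0,0,0.0583,0.0193,-0.1156,10],[0,0,0,0.0583,0.0193,-0.1156,10]]}}

```text
time: 7.85
tool_pos: [0.6645, 0.0737, 0.1361]
eef_rot: [-2.422, 1.313, -0.467]
wrist_force: [-6.8, -3.8, -0.1]
finger_gap: 0.0127
```

```bash
python3 - <<'E'
from plan import *
f=np.array([-.049,.02,.105]); nl=np.array([-np.sin(th),0,np.cos(th)])
to(f+.031*nl,-75,.003); s=robot.sense(); print("Fn,Fu,Fl",n@s["wrist_force"],u@s["wrist_force"],l@s["wrist_force"],"Tn",n@s["wrist_torque"])
E
```

```text
t 7.85 q [-0.16  0.24  1.82  0.35  0.68  0.61] F [-6.8 -3.8 -0.1] gap 0.0127
tgt [0.6666 0.0743 0.135 ] d [ 0.0022  0.0006 -0.0011] rot [ 0.0031 -0.0058  0.0049]
Fn,Fu,Fl 3.4708963747157284 -6.800749496305644 -1.4292586550007889 Tn -0.02215824730086702
```

>>> {"op": "drive_tool", "data": {"steps": [[0,0,0,0.0583,0.0193,-0.1156,10],[0,0,0,0.0583,0.0193,-0.1156,10],[0,0,0,0.0583,0.0193,-0.1156,10],[0,0,0,0.0583,0.0193,-0.1156,10],[0,0,0,0.0583,0.0193,-0.1156,10]]}}

```text
time: 8.48
tool_pos: [0.6642, 0.0746, 0.1361]
eef_rot: [-1.829, 1.975, -0.273]
wrist_force: [-7.4, 0.3, 0.4]
finger_gap: 0.0131
```

>>> {"op": "drive_tool", "data": {"steps": [[0,0,0,0.0583,0.0193,-0.1156,10],[0,0,0,0.0583,0.0193,-0.1156,10],[0,0,0,0.0583,0.0193,-0.1156,10],[0,0,0,0.0583,0.0193,-0.1156,10],[0,0,0,0.0583,0.0193,-0.1156,10]]}}

```text
time: 9.1
tool_pos: [0.6645, 0.0755, 0.1365]
eef_rot: [-1.086, 2.432, -0.06]
wrist_force: [-3.7, 4.1, -0.7]
finger_gap: 0.0129
```

```bash
python3 - <<'E'
from plan import *
f=np.array([-.049,.02,.105]); nl=np.array([-np.sin(th),0,np.cos(th)])
to(f+.031*nl,-150,.003); s=robot.sense(); print("Fn,Fu,Fl",n@s["wrist_force"],u@s["wrist_force"],l@s["wrist_force"],"Tn",n@s["wrist_torque"])
E
```

```text
t 9.1 q [-0.16  0.24  1.82  0.35  0.68  1.91] F [-3.7  4.1 -0.7] gap 0.0129
tgt [0.6666 0.0743 0.135 ] d [ 0.0021 -0.0013 -0.0015] rot [-0.0022 -0.0102  0.0023]
Fn,Fu,Fl 0.44816591619057017 -2.315408553929056 5.071487548665033 Tn 0.1383126061717458
```

Turned to within about half a degree of 180°. I'll let it rest, open the gripper and retreat along the normal.

>>> {"op": "drive_tool", "data": {"steps": [[0,0,0,0,0,0,10],[0,0,0,0,0,0,65],[0,0,0,0,0,0,65],[0,0,0,0,0,0,65]]}}

```text
time: 9.6
tool_pos: [0.6669, 0.0739, 0.1385]
eef_rot: [-1.088, 2.426, -0.068]
wrist_force: [0.3, -0.2, -0.3]
finger_gap: 0.0553
```

>>> {"op": "drive_tool", "data": {"steps": [[-0.008,-0.0027,0.016,0,0,0,65],[-0.015,-0.005,0.03,0,0,0,65],[-0.022,-0.007,0.045,0,0,0,65],[-0.04,-0.013,0.03,0,0,0,65],[-0.05,-0.016,0.02,0,0,0,65]]}}

```text
time: 10.22
tool_pos: [0.5314, 0.0299, 0.2816]
eef_rot: [-1.089, 2.423, -0.071]
wrist_force: [-0.2, 0.3, 0.7]
finger_gap: 0.0553
```

>>> {"op": "drive_tool", "data": {"steps": [[-0.05,-0.016,0.02,0,0,0,65],[0,0,0,0,0,0,65]]}}

```text
time: 10.48
tool_pos: [0.481, 0.0132, 0.3025]
eef_rot: [-1.085, 2.422, -0.076]
wrist_force: [0.9, 0.3, -0.2]
finger_gap: 0.0558
```

```bash
python3 - <<'E'
from bench import viewer, robot
import cv2
a=viewer.get_image("side")["frame"][120:300,200:460,::-1]; b=viewer.get_image("top")["frame"][100:300,190:410,::-1]
cv2.imwrite("pics/s3a.png",cv2.resize(a,None,fx=3,fy=3,interpolation=cv2.INTER_CUBIC))
cv2.imwrite("pics/s3b.png",cv2.resize(b,None,fx=3,fy=3,interpolation=cv2.INTER_CUBIC)); print(robot.sense()["wrist_force"])
E
```

```text
[-0.09416864  0.70882901  0.02446802]
```

View pics/s3a.png

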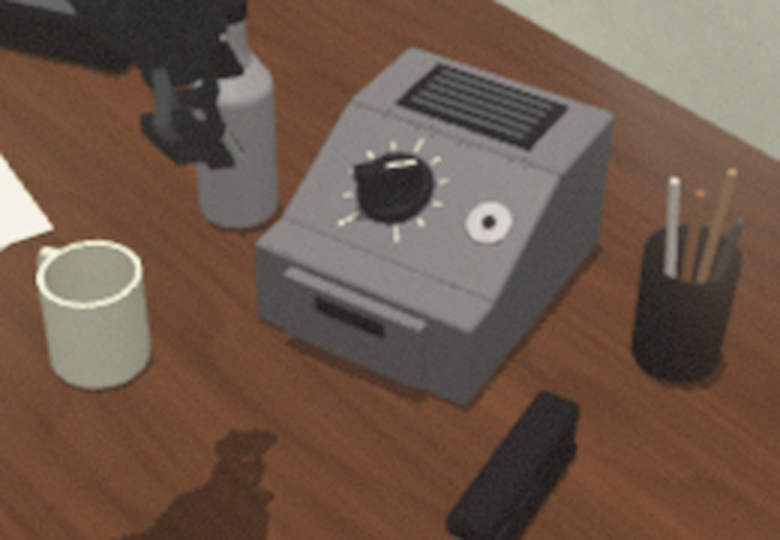

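View pics/s3b.png

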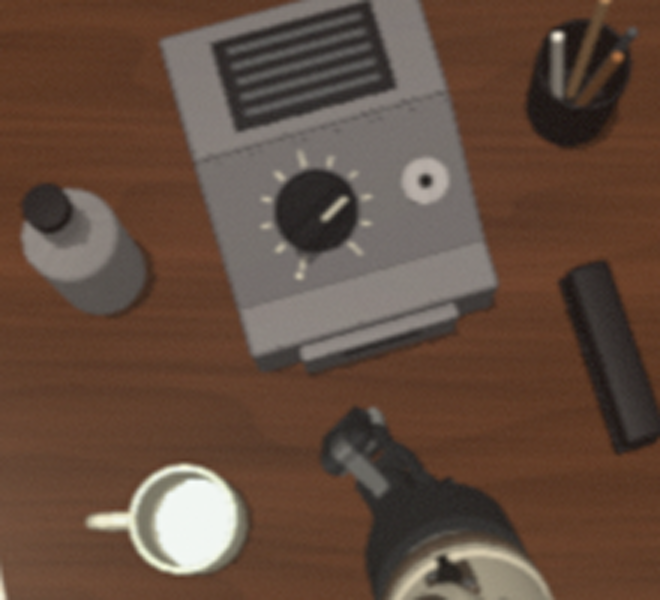

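Both views show the drawer flush (top (380,340), side (355,300)) and the pointer line opposite where it started. In the top view it runs (323,221)→(347,199), and in the side view (388,165)→(416,161). The flask, mug, pen pot and stapler have not moved. I'll check the angle and drawer numerically, then hand in.

```bash
python3 - <<'E'
from plan import *
from bench import sign_off
g=lambda x,y,ox,oy:np.array([(x+.5)/3-.5+ox,(y+.5)/3-.5+oy])
f=o+Rs@[-.049,.02,.105]; ok=[]
for c,L in(("top",[g(323,221,190,100),g(347,199,190,100)]),("side",[g(388,165,200,120),g(416,161,200,120)])):
    def e(k):
        a=np.radians(150-30*k); D=np.cos(a)*u+np.sin(a)*l
        return ((proj(c,[f+.035*n+r*D for r in(.003,.023)])-L)**2).sum()
    k=min(np.arange(0,10,.05),key=e); ok.append(k); print(c,"click",k,"err",e(k))
for v in(0,.0065,.012): print("drawer",v,"outer top edge, top crop px",((proj("top",[o+Rs@[-.147-v,y,.071] for y in(.06,-.06)])-[190,100])*3).round(0).tolist())
if all(round(k)==7 for k in ok): print(sign_off())
E
```

```text
top click 7.1000000000000005 err 1.5586443405769137
side click 7.0 err 0.4308844279655065
drawer 0 outer top edge, top crop px [[303.0, 361.0], [460.0, 316.0]]
drawer 0.0065 outer top edge, top crop px [[306.0, 370.0], [462.0, 324.0]]
drawer 0.012 outer top edge, top crop px [[308.0, 377.0], [465.0, 331.0]]
the job is handed in; nothing more can be done
None
```

The drawer is home, the dial rests in click 7, and the job is handed in. It took about 10.6 s of the 70 s allowed.

- **Drawer:** I pushed it in first with the closed fingertips until it met its stop, where the wrist force peaked at about 49 N. After backing off, it looked flush with the body in both the top and side views. The front edge in the top view lay closest to the predicted fully home position.
- **Dial:** It started at click 1. I gripped the bar, turned it 180° clockwise (six clicks), let it settle, then released and backed away. The final pictures put the pointer at click 7.1 (top) and 7.0 (side).
- **Around it:** By eye, the flask, pen pot, mug and stapler had not moved. The gripper is open and clear of everything, with wrist force back near zero.

No check failed. The only disagreements were small: 1–2 pixels in the pose fit, 0.1 click between the two cameras, and 2–3 mm of TCP position offset before gripping, which I corrected.

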